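# Lock out the laundry machines at a push-push isolator box

### The arm

A 6-joint arm with a two-finger parallel gripper is mounted at the origin on a cart in front of the work surface, level with it; the furniture and walls round the work are solid. World frame = base frame: x ahead of the robot, y to its left, z up, the work surface at z = 0. Lengths are in m, angles in degrees, forces in N, time in s.
With the tool pointing down it reaches from about 0.275 to 0.725 m from the base axis. Payload 15.9 kg.
Tool frame: the origin (TCP) lies at the very end of the fingers, on their centre line; the grasp point (between the pads) lies 19 mm behind it; z points along the fingers, y is the line along which they close (so a half turn about z gives the same grasp; the last joint's range is limited). The gripper opens to 85 mm and grips with 20 to 120 N. Pads are 22 mm wide; open, the fingers measure 114 mm over their backs; the gripper's body (76 mm by 85 mm) begins 54 mm behind the grasp point. The pads swing forward as they close: fully open they stand 13 mm farther back than shut.
Start: joints at [76.719, 12.198, -1.971, 75.831, 0, 90], TCP at [0.115, 0.487, 0.209] pointing down, gripper open.
Joint ranges: [-170.91, 170.91], [-42.67, 98.43], [-65.05, 77.54], [-120.47, 116.71], [-90, 82.35], [-180, 180]. Speed limits (degrees/s): [108.29, 108.29, 136.94, 147.25, 180, 180].

### API

Orientations are given as [roll, pitch, yaw] about the fixed x, y, z axes, in that order (R = Rz(yaw) Ry(pitch) Rx(roll)).
In Python, from cell import bot, snapshot, job gives the robot as it stands. The module is installed in compiled form; this text tells all that it offers.
- The arm moves only by the tool move_arm, never from a script. Its argument "series" is a list that holds one entry, the list of rows, each a list of 7 numbers: the shift along the world's x, y, z in m, then the turn, a rotation vector about the world's x, y, z in degrees, then the gripper's target within -1 to 1 (fully open at 1, half-way at 0, shut at -1). In form: [[[dx, dy, dz, wx, wy, wz, fingers], ...]]. A call has 1 to 8 rows; each row shifts and turns the commanded pose from where the row before left it; what a row does not reach is not made up. A row lasts 1/10 s, in which the tool goes at most 50 mm and 8.59 degrees, less where a joint would pass 70% of its speed; a pose out of reach is approached as far as the arm can. A call with a gripper value outside its range is refused whole. The fingers move at their own pace and stop on an object; the grip force is fixed at half the most. Time passes only in rows, so rows that do not move let the fingers close. It gives the time, the measured TCP pose, the force, the opening and the grip force at its end, in the units of the state.
- bot.read_state(): the state, without advancing time (a new reading comes with each control period).
- snapshot(name): name is "scene" or "top" or "wrist"; returns a dict with "pixels" (384x512x3 uint8, blue, green, red), "depth" (384x512 float32, m along the optical axis (not along the pixel's ray), 0 where there is no reading), "mtx" (3x3 intrinsics, pixels), "T" (4x4, takes a point from camera to world coordinates); the wrist camera has in their place "tool_from_camera" (4x4, takes a point from camera to tool coordinates, whose origin is the TCP and whose axes are the flange's). Camera axes: x right, y down, z forward; pixel columns grow to the right and rows downward; lengths in m; the calibration is good to about 2 mm. A picture is of the moment at which its call begins: read the wrist's pose just before it.
- job.hand_in(): hands the job in; it is judged then, once.
The state is a dict: "time": time; "joints": joint angles; "joint_vel": joint speeds; "tau": joint torques, N m; "eef_pos": TCP position; "eef_rot": TCP orientation; "force": force on the tool from outside, world axes, zero at the start; "moment": the same for the moment, N m; "opening": opening from 0.0 (shut) to 1.0 (fully open); "grip_force": force on a finger pad.
Only numpy, scipy, OpenCV 4.12 (cv2) and the standard library are available. Lean on these libraries where they do the work, as an engineer would, in place of code of your own. Each camera call takes 0.05 s, during which the arm holds its last target. There are 200 camera calls.

### The job

Isolate the machines for servicing: get all three push-push plungers of the sloped isolator box locked in, then slide its steel lock bar fully home to the right. Every full press flips a plunger between in and out, and the rubber caps look the same either way, so feel each one before and after you press; do not force the bar if it is held, and leave the bottles and the spray can close beside and behind the box standing where they are.

Things in the scene. Friction and masses are not known exactly. Their poses are not given: they have to be found in the camera images.
- isolator: fixed grey wedge-shaped isolator box, 150 x 232 mm, 116 mm high. Origin amid its underside, x away from the robot, y left, z up. Its sloped panel faces -x and up: outward normal (-sin 35deg, 0, cos 35deg), up-slope (cos 35deg, 0, sin 35deg) in this frame. On it in a row along y, 68 mm apart, three collars (62 mm outside, 54 inside, 30 high), each round a sprung black rubber cap
- hood_edge (a point): middle of the free edge of a fixed aluminium hood, a 3 mm plate 216 mm wide that stands square on the panel 50 mm up-slope of the cap row and rises 68 mm out of it. It overhangs the caps: press them along the panel's normal, with the tool 35 degrees off vertical. Axes: x up the slope, y left, z out of the panel
- cap_0_top (a point): left cap: centre of its top at rest (45 mm across, 24 mm out from the panel, 6 mm inside its collar's rim). The point is fixed to the panel, z outward. Under each cap is a push-push plunger, at random out or locked in; the cap springs up alike. Pressed inward a cap gives freely (0.7 to 2 N) for about 3 mm if the plunger is out, 12 mm if it is in; then a further 5 to 8 N resists
- cap_1_top (a point): middle cap, like the left. A full press of any cap ends at a hard stop 18.5 mm below its rest height and takes 11 to 13 N (15 N is ample). Only a press right down to that stop flips the plunger, once the cap is let up again: out becomes locked in, locked in becomes out. A touch that stops where the resistance is felt (under 6 N) changes nothing
- cap_2_top (a point): right cap, like the left
- bar_handle (a point): centre of the top of the lock bar's handle, an upright steel block on the panel 62 mm down-slope of the cap row: 22 mm along the slope, 14 mm across (along y), its top 32 mm out from the panel. Moves with the bar; axes as for the caps
- lock_bar (a joint): travel of the lock bar in m: 0 at the left, 0.030 fully home at the right; it slides along the panel's -y (to the right) against about 2 N friction and stays where it is left. Any plunger that is out stops it dead at 0.008; with all three locked in it runs free to 0.030. Starts between 0 and 0.005
- dish_soap: bystander: dish soap bottle with orange cap, 226 mm high, behind the box. Origin at the centre of its underside
- starch_spray: bystander: slim spray can with green cap, 171 mm high, behind the box. Origin at the centre of its underside
- stain_roller: bystander: small roll-on bottle with ochre cap, 106 mm high, left of the box. Origin at the centre of its underside

How it is judged (in metres and radians):
At the end, for the whole second after the job is handed in: the lock bar is at rest within 3 mm of fully home (joint over 0.027 m of 0.030), which the interlock allows only with all three plungers locked in (value of joint lock_bar above 0.027 m and velocity of joint lock_bar below 0.005 m/s); the robot touches nothing.
It fails at once if the bar is forced (the fingers press on it with over 60 N) (contact force between the fingers and lock_bar above 60 N).
It fails at once if the dish soap, the spray can or the roll-on bottle is shifted by more than 30 mm or knocked over (distance of any of dish_soap, starch_spray, stain_roller from where it was at the start of the episode above 0.03 m or angle between any of dish_soap, starch_spray, stain_roller's own z axis and vertical above 0.5 rad).
It also fails if it takes over 58 s, if anything falls off the work surface, if the arm or the gripper's body presses on something with over 40 N, if the wrist force passes 120 N, or if a joint passes its speed limit or range.

## Working session

There is one attempt and no reset: what is moved stays moved. The work goes in short steps, Python scripts to look and compute and a tool call to move; the robot and the scene stay as the last step left them, time stands still between calls to the robot, and variables do not carry over. Pictures are saved under pics/ and viewed, at most 10 in all, crops included, and the job is handed in when it is done.

Besides the shell and the picture viewer there is one more tool, called after "Request:" in YAML: its name, and indented under it one key for each argument. move_arm: Moves the arm, as the interface text tells. Its arguments: {"type":"object","properties":{"series":{"type":"array"}},"required":["series"]}

```bash
mkdir -p pics; ls; python3 - <<'E'
from cell import bot, snapshot, job
import cv2, numpy as np
s=bot.read_state(); print({k:np.round(v,3).tolist() for k,v in s.items()})
for n in ["scene","top"]:
    d=snapshot(n); cv2.imwrite(f"pics/{n}0.png",d["pixels"]); np.savez(f"pics/{n}0.npz",**d)
    print(n,d["T"].round(3).tolist(),d["mtx"].round(1).tolist())
a=[cv2.imread(f"pics/{n}0.png") for n in("scene","top")]
cv2.imwrite("pics/both.png",cv2.resize(np.vstack(a),(512,768))[:, :])
E
```

```text
pics
{'time': 0.0, 'joints': [76.719, 12.226, -2.007, 75.832, -0.003, 90.003], 'joint_vel': [-0.057, -0.034, -0.048, 0.018, 0.045, 0.057], 'tau': [-0.003, -68.617, 48.712, 0.018, -0.0, -0.0], 'eef_pos': [0.115, 0.486, 0.209], 'eef_rot': [-179.935, 0.003, 166.715], 'force': [0.374, -0.079, 0.729], 'moment': [0.043, 0.011, 0.065], 'grip_force': 0.0, 'opening': 1.002}
scene [[-0.917, -0.352, 0.187, 0.408], [-0.399, 0.816, -0.418, 0.45], [-0.006, -0.458, -0.889, 0.869], [0.0, 0.0, 0.0, 1.0]] [[446.2, 0.0, 253.0], [0.0, 446.2, 196.1], [0.0, 0.0, 1.0]]
top [[-0.089, -0.976, 0.197, 0.417], [-0.996, 0.088, -0.014, 0.077], [-0.004, -0.198, -0.98, 0.965], [0.0, 0.0, 0.0, 1.0]] [[358.3, 0.0, 252.8], [0.0, 358.3, 193.4], [0.0, 0.0, 1.0]]
```

View pics/scene0.png

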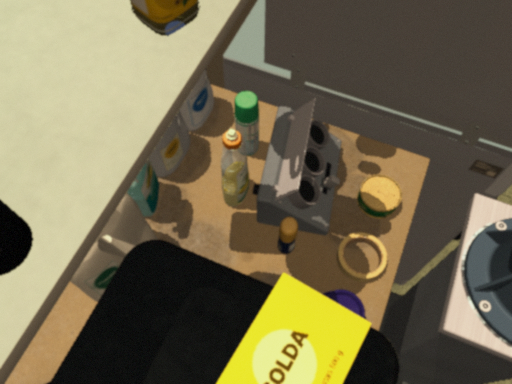

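View pics/top0.png

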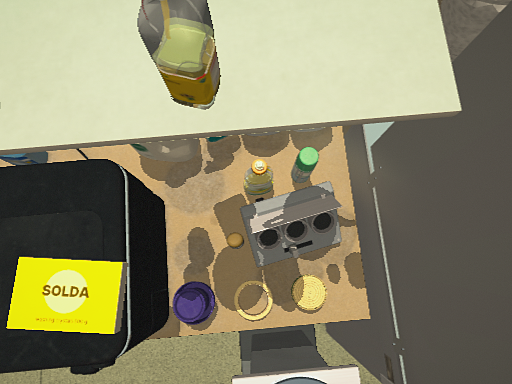

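The scene and top views show the box with caps at about (269,237), (296,229) and (323,221) in the top view and the handle near (291,246). The soap is at (258,175), the spray can at (306,163) and the roller at (235,240). A light shelf overhangs the back, and a big black object stands on the left.

```bash
cat > h.py <<'E'
import numpy as np
from scipy.spatial.transform import Rotation as R
def cloud(d,T=None):
    v,u=np.mgrid[:384,:512]; z=d["depth"].astype(float); K=d["mtx"]
    p=np.stack([(u-K[0,2])/K[0,0]*z,(v-K[1,2])/K[1,1]*z,z],-1)
    T=d["T"] if T is None else T
    p=p@T[:3,:3].T+T[:3,3]; p[z<=0]=np.nan
    return p
E
python3 - <<'E'
from h import *; import cv2
from scipy.optimize import least_squares
P={}
for n in("scene","top"):
    d=np.load(f"pics/{n}0.npz"); P[n]=cloud(d)
t=P["top"]
for nm,(u,v) in dict(c0=(269,237),c1=(296,229),c2=(323,221),handle=(291,246),soap=(260,166),spray=(307,157),roll=(235,240),shelf=(300,90),bag=(150,200),solda=(70,290),tin=(309,292),ring=(250,283),cup=(194,302),bottle=(190,50),wall=(420,200),fl=(175,250)).items(): print(nm,t[v,u].round(3))
# height map of merged cloud 20mm cells
A=np.vstack([p.reshape(-1,3) for p in P.values()]);A=A[~np.isnan(A).any(1)]
for x in np.arange(.66,.0,-.03):
    print("%.2f"%x,' '.join("%3d"%(100*A[m,2].max()) if (m:=(abs(A[:,0]-x)<.015)&(abs(A[:,1]-y)<.015)).any() else ' --' for y in np.arange(.6,-.4,-.03)))
# panel fit: residual vs normals
B=t[200:262,245:340].reshape(-1,3);B=B[~np.isnan(B).any(1)]
best=None
for it in range(4000):
    i=np.random.default_rng(it).choice(len(B),3,False); n=np.cross(B[i[1]]-B[i[0]],B[i[2]]-B[i[0]]); n/=np.linalg.norm(n)+1e-12; n*=np.sign(n[2])
    if abs(n[2]-np.cos(np.radians(35)))>.04: continue
    c=(abs((B-B[i[0]])@n)<.002).sum()
    if best is None or c>best[0]: best=(c,n,B[i[0]])
print(best,len(B),"yaw",np.degrees(np.arctan2(-best[1][1],-best[1][0])))
im=cv2.imread("pics/top0.png")[140:275,220:350]; cv2.imwrite("pics/c1.png",cv2.resize(im,None,fx=4.4,fy=4.4,interpolation=cv2.INTER_CUBIC))
E
```

```text
c0 [0.481 0.036 0.103]
c1 [ 0.495 -0.031  0.102]
c2 [ 0.508 -0.098  0.099]
handle [ 0.457 -0.019  0.058]
soap [0.625 0.046 0.223]
spray [ 0.651 -0.066  0.171]
roll [0.481 0.117 0.108]
shelf [ 0.636 -0.003  0.533]
bag [0.585 0.301 0.16 ]
solda [0.406 0.378 0.366]
tin [ 0.341 -0.054  0.034]
ring [0.375 0.092 0.026]
cup [0.348 0.223 0.104]
bottle [0.617 0.119 0.667]
wall [ 0.51  -0.242  0.305]
fl [0.477 0.283 0.002]
0.66  --  --  --  --  --  --  --  53  53  53  53  53  53  53  53  69  69  68  53  53  53  53  53  53  53  53  53  53  59   7  --  --  --  --
0.63  --  --  --  34  34  53  58  58  53  53  53  53  53  53  54  70  71  68  53  53  53  53  53  53  53  53  53  53  58   7  --  --  --  --
0.60  --  --  --  52  53  53  53  53  53  53  53  53  53  53  53  53  54  53  53  53  53  53  53  53  53  53  53  53  58  --  --  --  --  --
0.57  --  --  --  34  34  34  34  34  34  34  34   0   0   0   0   0   0  12  11  12  12  12  12  12  13   0   0   0  56  --  --  --  --  --
0.54  --  --  --  34  34  34  34  34  34  34  34   0   0   0   0   0   0  12  12  13  14  15  16  16  17   8   0   0  5
[... 1998 characters left out ...]
09 -90 -90 -90 -90 -90 -90 -90 -90 -90 -90 -90 -90 -90 -90 -80   0   1   2   9   8   8   7   7   2   1   0 -80 -90   4  --  --  --  --  --
0.06 -90 -90 -90 -90 -90 -90 -90 -90 -90 -90 -90 -90 -90 -90 -80   0   1   4   7  --  --  --  --   1   1   0 -80 -90  -1  -5  --  --  --  --
0.03 -90 -90 -90 -90 -90 -90 -90 -90 -90 -90 -90 -90 -90 -90 -81   1   1   2  --  --  --  --  --  --  -- -81 -80 -90 -90 -90 -40 -24  --  --
-0.00 -90 -90 -90 -90 -90 -90 -90 -90 -90 -90 -90 -90 -90 -90 -80  -1 -14  --  --  --  --  --  --  --  --  -- -82 -90 -90 -90 -90 -90 -90 -90
(np.int64(1527), array([-0.56342928, -0.1121254 ,  0.81852022]), array([0.44126821, 0.07571282, 0.04948731])) 5865 yaw 11.255121040357624
```

View pics/c1.png

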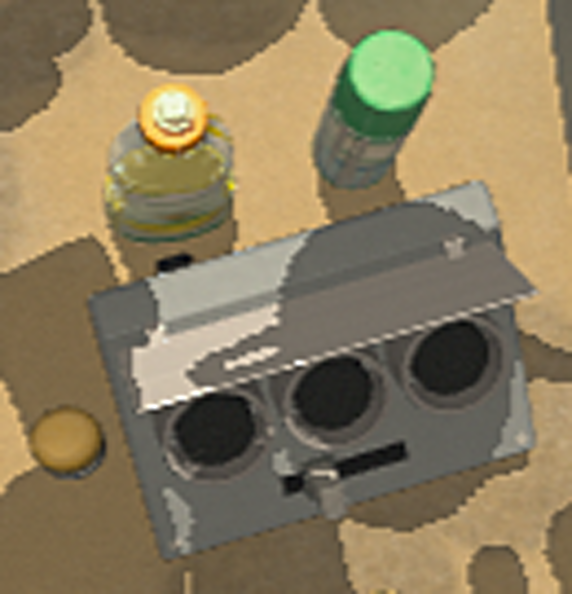

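```bash
python3 - <<'E'
from h import *; import cv2
yaw=np.radians(11.3); 
def fr(yaw): 
    c,s=np.cos(yaw),np.sin(yaw); a=np.radians(35)
    up=np.array([np.cos(a)*c,np.cos(a)*s,np.sin(a)]); y=np.array([-s,c,0]); return np.stack([up,y,np.cross(up,y)])
F=fr(yaw)
for n,box in(("top",(200,262,245,345)),("scene",(110,210,285,345))):
    d=np.load(f"pics/{n}0.npz"); p=cloud(d); g=d["pixels"].max(2)
    m=np.zeros(g.shape,np.uint8); a,b,c,e=box; m[a:b,c:e]=(g[a:b,c:e]<45)
    k,l,st,ce=cv2.connectedComponentsWithStats(m)
    for i in range(1,k):
        if st[i,4]<40: continue
        q=p[l==i]; q=q[~np.isnan(q).any(1)]; fq=q@F.T
        print(n,ce[i].round(1),st[i],np.median(q,0).round(4),"F mid",((np.percentile(fq,3,0)+np.percentile(fq,97,0))/2).round(4),"ext",np.ptp(np.percentile(fq,[2,98],0),0).round(3),"med n",np.median(fq[:,2]).round(4))
    q=p.reshape(-1,3)@F.T
    # panel height & points above panel in the handle area
    near=p[a:b,c:e].reshape(-1,3)@F.T; h=np.histogram(near[:,2][~np.isnan(near[:,2])],bins=np.arange(-.25,-.1,.002)); print([(round(x,3),int(y)) for x,y in zip(h[1],h[0]) if y>100])
E
```

```text
top [322.1 220.9] [314 213  17  17 213] [ 0.5085 -0.0958  0.1005] F mid [ 0.4504 -0.1937 -0.1929] ext [0.038 0.039 0.006] med n -0.1927
top [295.4 228.9] [287 221  18  17 215] [ 0.4949 -0.0291  0.1007] F mid [ 0.4506 -0.1256 -0.1928] ext [0.037 0.038 0.007] med n -0.1926
top [268.5 237. ] [260 230  18  16 217] [0.4812 0.0371 0.1009] F mid [ 0.4496 -0.0581 -0.1928] ext [0.038 0.038 0.006] med n -0.1925
top [304. 244.] [296 241  16   7  56] [ 0.4596 -0.0539  0.0454] F mid [ 0.3868 -0.1427 -0.2157] ext [0.011 0.038 0.004] med n -0.2153
[(np.float64(-0.23), 103), (np.float64(-0.222), 125), (np.float64(-0.22), 304), (np.float64(-0.218), 894), (np.float64(-0.216), 647), (np.float64(-0.214), 137), (np.float64(-0.2), 103), (np.float64(-0.196), 218), (np.float64(-0.194), 380), (np.float64(-0.192), 281), (np.float64(-0.19), 167), (np.float64(-0.188), 238), (np.float64(-0.186), 135)]
scene [316.8 133.6] [310 122  15  23 225] [ 0.5061 -0.0996  0.0996] F mid [ 0.4447 -0.1996 -0.1943] ext [0.041 0.045 0.011] med n -0.1913
scene [311.9 160.8] [305 148  15  24 246] [ 0.4927 -0.0326  0.0997] F mid [ 0.4439 -0.1314 -0.1946] ext [0.042 0.045 0.013] med n -0.1913
scene [327.5 169.7] [325 163   6  15  63] [ 0.46   -0.059   0.0468] F mid [ 0.3868 -0.1474 -0.2139] ext [0.013 0.034 0.003] med n -0.2138
scene [306.6 190.3] [299 178  16  24 272] [0.4788 0.0349 0.1   ] F mid [ 0.4437 -0.0625 -0.1946] ext [0.042 0.046 0.013] med n -0.1911
[(np.float64(-0.236), 124), (np.float64(-0.234), 106), (np.float64(-0.218), 238), (np.float64(-0.216), 743), (np.float64(-0.214), 292), (np.float64(-0.198), 124), (np.float64(-0.196), 130), (np.float64(-0.194), 267), (np.float64(-0.192), 615), (np.float64(-0.19), 249), (np.float64(-0.188), 190), (np.float64(-0.186), 292), (np.float64(-0.184), 108)]
```

Request:
move_arm:
  series:
    - [[0, -0.045, 0.01, 0, 0, -4, -1], [0, -0.045, 0.01, 0, 0, -4, -1], [0, -0.045, 0.01, 0, 0, -4, -1], [0, -0.045, 0.01, 0, 0, -4, -1], [0.022, -0.028, 0, 0, 0, -7, -1], [0.022, -0.028, 0, 0, 0, -7, -1], [0.022, -0.028, 0, 0, 0, -7, -1], [0.022, -0.028, 0, 0, 0, -7, -1]]

```text
time: 0.9
eef_pos: [0.2032, 0.1933, 0.249]
eef_rot: [180.0, -0.0, 122.5]
force: [1.6, 0.5, -1.0]
opening: 0.002
grip_force: 0.0
```

```bash
cat >> h.py <<'E'
Y=np.radians(11.3)
def fr(yaw=Y):
    c,s=np.cos(yaw),np.sin(yaw); a=np.radians(35)
    up=np.array([np.cos(a)*c,np.cos(a)*s,np.sin(a)]); y=np.array([-s,c,0]); return np.stack([up,y,np.cross(up,y)])
F=fr()
# panel coords: u up-slope rel. cap row, v left rel. middle cap, n out from panel
O=np.array([.449,-.128,-.216])
def w2p(p): return np.asarray(p)@F.T-O
def p2w(q): return (np.asarray(q)+O)@F
E
python3 - <<'E'
from h import *
for q in([0,68,60],[0,68,24],[0,0,24],[0,-68,24],[-62,0,32]): print(q,p2w(np.array(q)/1e3).round(4))
print(F.round(4))
for n in("top","scene"):
    q=w2p(cloud(np.load(f"pics/{n}0.npz")).reshape(-1,3)); m=(abs(q[:,0]+.062)<.02)&(abs(q[:,1])<.06)&(q[:,2]>.022)&(q[:,2]<.045)
    print(n,m.sum(),(q[m]*1e3).round(0).tolist()[:40])
E
```

```text
[0, 68, 60] [0.4602 0.0308 0.1297]
[0, 68, 24] [0.4804 0.0348 0.1003]
[0, 0, 24] [ 0.4937 -0.0319  0.1003]
[0, -68, 24] [ 0.5071 -0.0986  0.1003]
[-62, 0, 32] [ 0.4394 -0.0427  0.0713]
[[ 0.8033  0.1605  0.5736]
 [-0.1959  0.9806  0.    ]
 [-0.5625 -0.1124  0.8192]]
top 52 [[-51.0, 17.0, 25.0], [-50.0, 15.0, 28.0], [-52.0, 12.0, 26.0], [-52.0, 24.0, 24.0], [-50.0, 22.0, 28.0], [-51.0, 20.0, 28.0], [-51.0, 18.0, 30.0], [-51.0, 16.0, 31.0], [-52.0, 13.0, 30.0], [-55.0, 10.0, 28.0], [-52.0, 23.0, 30.0], [-52.0, 21.0, 30.0], [-54.0, 18.0, 29.0], [-52.0, 16.0, 33.0], [-53.0, 14.0, 33.0], [-54.0, 11.0, 32.0], [-54.0, 24.0, 31.0], [-55.0, 21.0, 30.0], [-55.0, 19.0, 31.0], [-56.0, 17.0, 31.0], [-57.0, 14.0, 32.0], [-59.0, 11.0, 29.0], [-58.0, 24.0, 29.0], [-57.0, 22.0, 32.0], [-59.0, 20.0, 30.0], [-59.0, 17.0, 31.0], [-59.0, 15.0, 32.0], [-60.0, 13.0, 33.0], [-63.0, 24.0, 25.0], [-60.0, 23.0, 31.0], [-61.0, 20.0, 30.0], [-61.0, 18.0, 32.0], [-62.0, 16.0, 33.0], [-61.0, 13.0, 35.0], [-68.0, 24.0, 23.0], [-63.0, 23.0, 31.0], [-63.0, 21.0, 33.0], [-64.0, 18.0, 32.0], [-64.0, 16.0, 34.0], [-66.0
[... 164 characters left out ...]
 32.0], [-53.0, 15.0, 32.0], [-55.0, 14.0, 33.0], [-58.0, 11.0, 31.0], [-59.0, 12.0, 33.0], [-52.0, 14.0, 24.0], [-50.0, 18.0, 30.0], [-52.0, 17.0, 30.0], [-53.0, 17.0, 33.0], [-54.0, 17.0, 34.0], [-56.0, 16.0, 34.0], [-61.0, 13.0, 32.0], [-61.0, 13.0, 35.0], [-65.0, 11.0, 33.0], [-49.0, 18.0, 24.0], [-51.0, 18.0, 26.0], [-53.0, 17.0, 27.0], [-52.0, 19.0, 30.0], [-54.0, 19.0, 32.0], [-54.0, 19.0, 34.0], [-57.0, 17.0, 33.0], [-60.0, 16.0, 33.0], [-62.0, 16.0, 35.0], [-65.0, 14.0, 34.0], [-69.0, 11.0, 32.0], [-51.0, 19.0, 22.0], [-51.0, 20.0, 25.0], [-52.0, 21.0, 28.0], [-52.0, 22.0, 31.0], [-55.0, 20.0, 30.0], [-56.0, 20.0, 32.0], [-59.0, 19.0, 32.0], [-62.0, 17.0, 31.0], [-64.0, 16.0, 32.0]]
```

Request:
move_arm:
  series:
    - [[0.02, -0.03, 0, 0, 0, -7.07, -1], [0.02, -0.03, 0, 0, 0, -7.07, -1], [0.02, -0.03, 0, 0, 0, -7.06, -1], [0.034, -0.0156, -0.0156, 1.37, -6.86, 0, -1], [0.034, -0.0156, -0.0156, 1.37, -6.86, 0, -1], [0.034, -0.0156, -0.0156, 1.37, -6.86, 0, -1], [0.034, -0.0156, -0.0156, 1.37, -6.86, 0, -1], [0.034, -0.0156, -0.0156, 1.37, -6.86, 0, -1]]

```text
time: 1.7
eef_pos: [0.4246, 0.0309, 0.1747]
eef_rot: [146.8, 0.0, 101.5]
force: [0.2, 1.5, -1.8]
opening: 0.001
grip_force: 0.0
```

```bash
cat > st.py <<'E'
from h import *; from cell import bot
s=bot.read_state(); M=R.from_euler('xyz',s["eef_rot"],degrees=True).as_matrix()
print("t",round(s["time"],2),"pos",np.round(s["eef_pos"],4),"panel mm",(w2p(s["eef_pos"])*1e3).round(1),"F(u,v,n)",(F@np.array(s["force"])).round(2))
print("z err",(F@M[:,2]).round(3),"y",(F@M[:,1]).round(3),"joints",np.round(s["joints"],1))
E
python3 st.py; python3 - <<'E'
from cell import snapshot; import cv2
d=snapshot("wrist"); cv2.imwrite("pics/w1.png",d["pixels"])
print(d["tool_from_camera"].round(3).tolist())
E
```

```text
t 1.7 pos [0.4246 0.0309 0.1747] panel mm [ -2.8  75.1 116.8] F(u,v,n) [-0.6   1.38 -1.72]
z err [-0.031  0.001 -1.   ] y [ 1.     0.003 -0.031] joints [ -1.3 -26.5 -51.1  32.8   6.9  79.2]
[[0.001, -0.961, -0.277, 0.071], [1.0, 0.001, 0.0, 0.0], [-0.0, -0.277, 0.961, -0.167], [0.0, 0.0, 0.0, 1.0]]
```

View pics/w1.png

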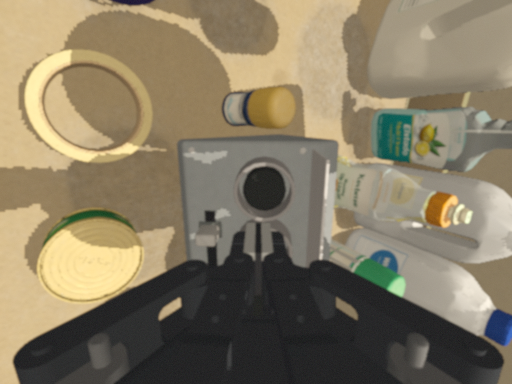

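The wrist view shows the left cap at (265,188) in its collar, the handle at (208,232), and the roller at (258,106), clear of the tool.

Request:
move_arm:
  series:
    - [[0, 0, 0, 0, 0, 0, -1], [0.0197, 0.0039, -0.0287, 0, 0, 0, -1], [0.0197, 0.0039, -0.0287, 0, 0, 0, -1], [0, 0, 0, 0, 0, 0, -1], [0, 0, 0, 0, 0, 0, -1], [0, 0, 0, 0, 0, 0, -1]]

```text
time: 2.35
eef_pos: [0.4635, 0.0401, 0.1187]
eef_rot: [147.1, -0.0, 101.5]
force: [0.4, -0.5, -0.7]
opening: 0.001
grip_force: 0.0
```

```bash
python3 st.py
```

```text
t 2.35 pos [0.4635 0.0401 0.1187] panel mm [-2.2 76.5 48. ] F(u,v,n) [-0.18 -0.56 -0.71]
z err [-0.036  0.002 -0.999] y [ 0.999  0.003 -0.036] joints [  0.7 -17.1 -54.8  19.8   5.9  80.9]
```

Request:
move_arm:
  series:
    - [[0.0102, -0.0066, -0.0086, 0.4, -2.0, 0, -1], [0, 0, 0, 0, 0, 0, -1], [0, 0, 0, 0, 0, 0, -1]]

```text
time: 2.65
eef_pos: [0.4732, 0.033, 0.1095]
eef_rot: [145.1, -0.0, 101.4]
force: [0.6, 0.2, 0.2]
opening: -0.0
grip_force: 0.0
```

```bash
python3 st.py
```

```text
t 2.65 pos [0.4732 0.033  0.1095] panel mm [-0.8 67.6 35.8] F(u,v,n) [ 0.62  0.13 -0.23]
z err [-0.001  0.002 -1.   ] y [ 1.     0.002 -0.001] joints [ -1.1 -16.1 -57.2  14.6   7.2  79.7]
```

Request:
move_arm:
  series:
    - [[0.0056, 0.0011, -0.0082, 0, 0, 0, -1], [0.0056, 0.0011, -0.0082, 0, 0, 0, -1], [0, 0, 0, 0, 0, 0, -1], [0, 0, 0, 0, 0, 0, -1]]

```text
time: 3.05
eef_pos: [0.4845, 0.0355, 0.0929]
eef_rot: [145.1, -0.0, 101.5]
force: [0.3, 0.7, 0.0]
opening: -0.002
grip_force: 0.0
```

```bash
python3 st.py
```

```text
t 3.05 pos [0.4845 0.0355 0.0929] panel mm [-0.8 67.9 15.6] F(u,v,n) [ 0.37  0.64 -0.22]
z err [-0.001  0.002 -1.   ] y [ 1.     0.002 -0.001] joints [ -0.6 -12.8 -58.   10.5   6.9  80. ]
```

Request:
move_arm:
  series:
    - [[0.0017, 0.0003, -0.0025, 0, 0, 0, -1], [0, 0, 0, 0, 0, 0, -1]]

```text
time: 3.25
eef_pos: [0.4865, 0.0356, 0.0901]
eef_rot: [145.0, -0.0, 101.5]
force: [-0.4, -0.0, -0.9]
opening: 0.001
grip_force: 0.0
```

```bash
python3 st.py; python3 - <<'E'
from h import *; from cell import bot,snapshot
import cv2
for i in range(4):
    s=bot.read_state(); d=snapshot("wrist"); print((F@np.array(s["force"])).round(2))
cv2.imwrite("pics/w2.png",d["pixels"])
E
```

```text
t 3.25 pos [0.4865 0.0356 0.0901] panel mm [-0.8 67.6 12.2] F(u,v,n) [-0.83  0.03 -0.5 ]
z err [-0.     0.002 -1.   ] y [ 1.     0.002 -0.   ] joints [ -0.6 -12.3 -58.2   9.7   6.9  80.1]
[-0.83  0.03 -0.5 ]
[ 0.53 -0.29 -0.03]
[-0.72  0.06  0.52]
[ 0.85 -0.71  0.97]
```

View pics/w2.png

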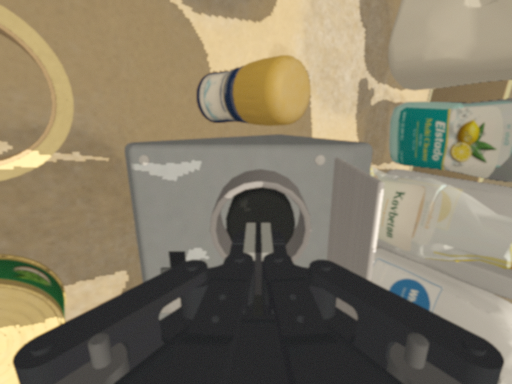

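The fingertips at (258,225) are inside the left collar, roughly centred on the cap.

```bash
cat > wd.py <<'E'
from h import *; from cell import bot,snapshot
s=bot.read_state(); d=snapshot("wrist"); M=np.eye(4); M[:3,:3]=R.from_euler('xyz',s["eef_rot"],degrees=True).as_matrix(); M[:3,3]=s["eef_pos"]
C=M@d["tool_from_camera"]; q=w2p(cloud(d,C))*1e3; g=d["pixels"].max(2)
np.savez("pics/w.npz",q=q,g=g)
print("F",(F@np.array(s["force"])).round(2),"pos",(w2p(s["eef_pos"])*1e3).round(1))
E
python3 wd.py; python3 - <<'E'
import numpy as np
z=np.load("pics/w.npz");q=z["q"];g=z["g"]
for r,c in [(196,262),(200,250),(205,240),(205,280),(215,285),(184,262),(180,250),(170,170),(200,150),(160,260),(150,350),(225,250),(235,250),(225,266)]: print((r,c),q[r,c].round(0),g[r,c])
E
```

```text
F [-0.26 -0.93 -0.57] pos [-1.  67.6 12.2]
(196, 262) [ 2. 90. 25.] 44
(200, 250) [-5. 88. 26.] 42
(205, 240) [-11.  85.  27.] 48
(205, 280) [13. 85. 25.] 40
(215, 285) [16. 78. 25.] 41
(184, 262) [ 2. 99. 31.] 178
(180, 250) [ -5. 101.  28.] 103
(170, 170) [-60. 101.   2.] 186
(200, 150) [-77.  80.   1.] 137
(160, 260) [  1. 108.   2.] 145
(150, 350) [ 61. 115.   0.] 134
(225, 250) [-5. 79. 44.] 132
(235, 250) [-4. 79. 56.] 131
(225, 266) [ 4. 80. 44.] 131
```

```bash
python3 - <<'E'
import numpy as np
z=np.load("pics/w.npz");q=z["q"];g=z["g"]
for c in (250,258,266):
    print(c,[(r,*q[r,c].round(0).astype(int),int(g[r,c])) for r in range(194,240,3)])
q2=q[175:240,215:305].reshape(-1,3); m=(q2[:,2]<24)&(np.hypot(q2[:,0],q2[:,1]-68)<27); print(m.sum(), q2[m].round(0)[:20].tolist())
m=(g[175:240,215:305]<60).reshape(-1)&(q2[:,2]<30); print("cap med n",np.percentile(q2[m],[2,50,98],axis=0).round(1))
E
```

```text
250 [(194, np.int64(-5), np.int64(91), np.int64(24), 39), (197, np.int64(-5), np.int64(90), np.int64(25), 42), (200, np.int64(-5), np.int64(88), np.int64(26), 42), (203, np.int64(-5), np.int64(86), np.int64(25), 45), (206, np.int64(-5), np.int64(84), np.int64(26), 43), (209, np.int64(-5), np.int64(82), np.int64(26), 52), (212, np.int64(-5), np.int64(80), np.int64(25), 45), (215, np.int64(-5), np.int64(78), np.int64(25), 41), (218, np.int64(-5), np.int64(76), np.int64(26), 43), (221, np.int64(-5), np.int64(74), np.int64(25), 52), (224, np.int64(-5), np.int64(79), np.int64(42), 129), (227, np.int64(-5), np.int64(80), np.int64(48), 132), (230, np.int64(-5), np.int64(79), np.int64(50), 131), (233, np.int64(-5), np.int64(79), np.int64(53), 129), (236, np.int64(-4), np.int64(79), np.int64(57), 131), (239, np.int64(-4), np.int64(79), np.int64(60), 131)]
258 [(194, np.int64(0), np.int64(91), np.int64(24), 43), (197, np.int64(0), np.int64(90), np.int64(26), 44), (200, np.int64(0), np.int64(88), np.int64(26), 43), (203, np.int64(0), np.int64(86), np.int64(24), 44), (206, np.int64(0), np.int64(
[... 1209 characters left out ...]
.int64(46), 131), (230, np.int64(4), np.int64(79), np.int64(50), 131), (233, np.int64(4), np.int64(79), np.int64(54), 131), (236, np.int64(4), np.int64(80), np.int64(58), 132), (239, np.int64(3), np.int64(80), np.int64(61), 133)]
1032 [[-1.0, 93.0, 13.0], [-0.0, 93.0, 14.0], [0.0, 93.0, 14.0], [1.0, 93.0, 14.0], [1.0, 93.0, 14.0], [2.0, 93.0, 14.0], [3.0, 93.0, 15.0], [-6.0, 93.0, 15.0], [-5.0, 92.0, 13.0], [-4.0, 92.0, 14.0], [-4.0, 93.0, 15.0], [-3.0, 93.0, 15.0], [-2.0, 93.0, 15.0], [-2.0, 93.0, 15.0], [-1.0, 93.0, 16.0], [-0.0, 93.0, 16.0], [0.0, 93.0, 16.0], [1.0, 93.0, 17.0], [1.0, 93.0, 17.0], [2.0, 93.0, 16.0]]
cap med n [[-18.5  64.9  16.3]
 [  1.7  80.4  25.2]
 [ 20.3  92.5  26.6]]
```

Request:
move_arm:
  series:
    - [[0.0028, 0.0006, -0.0041, 0, 0, 0, -1], [0.0028, 0.0006, -0.0041, 0, 0, 0, -1], [0, 0, 0, 0, 0, 0, -1]]

```text
time: 3.8
eef_pos: [0.4919, 0.0369, 0.0808]
eef_rot: [145.1, -0.0, 101.5]
force: [-1.4, -0.9, -0.7]
opening: 0.003
grip_force: 0.0
```

```bash
cat >> wd.py <<'E'
def loop(c=258):
    r=np.arange(190,260); a=q[r,c]; k=np.argmax(np.diff(a[:,2])>8)
    print("cap n above tip",a[max(k-6,0):k+1,2].round(1),"tip",a[k+1].round(1))
loop(250);loop(266)
E
python3 wd.py;python3 wd.py;python3 wd.py
```

```text
F [-1.67 -0.59  0.35] pos [-1.6 67.8  1.4]
cap n above tip [32.1] tip [-5.3 98.7 31.6]
cap n above tip [31.6] tip [ 3.3 98.6 31.4]
F [-0.15  0.14  0.16] pos [-1.6 67.8  1.6]
cap n above tip [31.3] tip [-5.4 98.5 31.2]
cap n above tip [31.4] tip [ 3.3 98.6 31.4]
F [ 0.85 -0.04 -0.1 ] pos [-1.5 67.8  1.8]
cap n above tip [31.5] tip [-5.3 98.2 30.3]
cap n above tip [31.3] tip [ 3.3 98.9 32.9]
```

Request:
move_arm:
  series:
    - [[0.0028, 0.0006, -0.0041, 0, 0, 0, -1], [0, 0, 0, 0, 0, 0, -1], [0, 0, 0, 0, 0, 0, -1]]

```text
time: 4.25
eef_pos: [0.4947, 0.0375, 0.0774]
eef_rot: [145.1, -0.0, 101.5]
force: [-1.5, -0.4, 0.3]
opening: -0.004
grip_force: 0.4
```

```bash
sed -i '/^def loop/,$d' wd.py; cat >> wd.py <<'E'
for c in (250,266):
    r=np.arange(205,235,3); print(c,[tuple(int(v) for v in q[i,c,1:].round(0)) for i in r])
E
python3 wd.py;python3 st.py
```

```text
F [-1.1 -0.1  1.1] pos [-1.2 67.8 -3.1]
250 [(88, 21), (87, 21), (85, 22), (83, 21), (81, 21), (79, 21), (79, 25), (80, 30), (80, 34), (80, 38)]
266 [(88, 21), (87, 20), (85, 20), (83, 20), (81, 21), (80, 22), (80, 26), (80, 30), (79, 33), (80, 38)]
t 4.3 pos [0.4947 0.0374 0.0774] panel mm [-1.2 67.8 -3. ] F(u,v,n) [0.64 0.26 1.15]
z err [-0.001  0.002 -1.   ] y [ 1.     0.002 -0.001] joints [ -0.2  -9.7 -58.7   6.7   6.7  80.4]
```

Request:
move_arm:
  series:
    - [[0.0018, 0.0004, -0.0033, 0, 0, 0, -1], [0, 0, 0, 0, 0, 0, -1], [0, 0, 0, 0, 0, 0, -1]]

```text
time: 4.6
eef_pos: [0.4965, 0.0378, 0.0741]
eef_rot: [145.1, -0.0, 101.5]
force: [0.1, -0.6, 0.2]
opening: 0.001
grip_force: 0.5
```

```bash
python3 wd.py;python3 st.py|head -1
```

```text
F [ 0.15 -0.65  0.2 ] pos [-1.6 67.8 -6.8]
250 [(88, 17), (86, 16), (85, 17), (83, 16), (81, 17), (79, 17), (80, 22), (80, 27), (80, 30), (80, 35)]
266 [(88, 17), (87, 17), (85, 17), (83, 17), (81, 16), (79, 17), (80, 23), (80, 27), (80, 32), (80, 34)]
t 4.65 pos [0.4965 0.0378 0.0742] panel mm [-1.6 67.8 -6.8] F(u,v,n) [ 0.18 -0.09  1.63]
```

Request:
move_arm:
  series:
    - [[-0.0135, -0.0027, 0.0197, 0, 0, 0, -1], [0.0067, -0.0333, 0, 0, 0, 0, -1], [0.0067, -0.0333, 0, 0, 0, 0, -1], [0, 0, 0, 0, 0, 0, -1], [0.0088, 0.0018, -0.0131, 0, 0, 0, -1], [0.0045, 0.0009, -0.0066, 0, 0, 0, -1], [0, 0, 0, 0, 0, 0, -1], [0, 0, 0, 0, 0, 0, -1]]

```text
time: 5.45
eef_pos: [0.5099, -0.0289, 0.0742]
eef_rot: [145.1, 0.0, 101.5]
force: [-3.1, -6.6, 6.2]
opening: -0.001
grip_force: 3.7
```

```bash
python3 wd.py;python3 st.py|head -1;python3 wd.py
```

```text
F [-0.   -5.89  7.63] pos [-1.5 -0.3 -6.8]
250 [(20, 17), (19, 17), (17, 17), (15, 17), (13, 18), (12, 18), (12, 22), (12, 26), (11, 29), (11, 33)]
266 [(20, 17), (19, 18), (17, 17), (15, 16), (14, 18), (11, 18), (11, 22), (12, 26), (12, 31), (12, 34)]
t 5.5 pos [ 0.5099 -0.0289  0.0743] panel mm [-1.5 -0.2 -6.7] F(u,v,n) [-0.01 -5.8   7.05]
F [-0.01 -5.8   7.05] pos [-1.5 -0.2 -6.7]
250 [(20, 17), (19, 17), (17, 16), (15, 17), (13, 17), (11, 18), (12, 22), (12, 27), (12, 31), (11, 33)]
266 [(21, 18), (19, 18), (17, 16), (16, 19), (13, 17), (11, 17), (12, 22), (12, 27), (11, 30), (12, 34)]
```

Request:
move_arm:
  series:
    - [[0.0023, 0.0005, -0.0033, 0, 0, 0, -1], [0.0023, 0.0005, -0.0033, 0, 0, 0, -1], [0, 0, 0, 0, 0, 0, -1], [0, 0, 0, 0, 0, 0, -1]]

```text
time: 5.95
eef_pos: [0.5144, -0.028, 0.0677]
eef_rot: [145.1, 0.0, 101.5]
force: [-5.1, -6.7, 7.7]
opening: -0.002
grip_force: 5.2
```

```bash
python3 wd.py;python3 st.py|head -1
```

```text
F [-0.81 -5.58  9.94] pos [ -1.5  -0.2 -14.7]
250 [(20, 9), (19, 10), (17, 10), (15, 10), (13, 9), (12, 10), (11, 14), (12, 19), (11, 22), (11, 25)]
266 [(21, 9), (19, 9), (17, 9), (15, 9), (13, 8), (11, 9), (12, 14), (12, 18), (12, 23), (12, 26)]
t 6.0 pos [ 0.5144 -0.028   0.0678] panel mm [ -1.4  -0.2 -14.7] F(u,v,n) [-1.73 -5.42 10.27]
```

Request:
move_arm:
  series:
    - [[0.0014, 0.0003, -0.002, 0, 0, 0, -1], [0, 0, 0, 0, 0, 0, -1], [0, 0, 0, 0, 0, 0, -1]]

```text
time: 6.3
eef_pos: [0.5157, -0.0277, 0.0657]
eef_rot: [145.1, 0.0, 101.4]
force: [-5.9, -6.8, 8.7]
opening: -0.002
grip_force: 5.6
```

```bash
python3 st.py|head -1
```

```text
t 6.3 pos [ 0.5157 -0.0277  0.0657] panel mm [ -1.5  -0.2 -17.1] F(u,v,n) [-0.88 -5.46 11.18]
```

Request:
move_arm:
  series:
    - [[0.0009, 0.0002, -0.0013, 0, 0, 0, -1], [0, 0, 0, 0, 0, 0, -1], [0, 0, 0, 0, 0, 0, -1]]

```text
time: 6.6
eef_pos: [0.5164, -0.0277, 0.0652]
eef_rot: [145.0, 0.1, 101.4]
force: [-42.0, -11.7, 48.1]
opening: 0.0
grip_force: 32.3
```

```bash
python3 st.py|head -1
```

```text
t 6.6 pos [ 0.5164 -0.0277  0.0652] panel mm [ -1.3  -0.3 -17.9] F(u,v,n) [-8.02 -3.25 64.32]
```

Request:
move_arm:
  series:
    - [[-0.0062, -0.0012, 0.009, 0, 0, 0, -1], [-0.0062, -0.0012, 0.009, 0, 0, 0, -1], [0, 0, 0, 0, 0, 0, -1], [0, 0, 0, 0, 0, 0, -1], [0.0056, 0.0011, -0.0082, 0, 0, 0, -1], [0, 0, 0, 0, 0, 0, -1], [0, 0, 0, 0, 0, 0, -1]]

```text
time: 7.3
eef_pos: [0.5094, -0.0282, 0.0734]
eef_rot: [145.1, -0.1, 101.5]
force: [-0.3, -0.1, 1.1]
opening: 0.0
grip_force: 0.5
```

```bash
python3 wd.py; python3 st.py|head -1
```

```text
F [ 0.32 -0.02  1.08] pos [-2.2  0.5 -7.2]
250 [(21, 16), (19, 16), (18, 17), (16, 17), (14, 16), (12, 17), (12, 22), (12, 25), (12, 30), (12, 34)]
266 [(21, 16), (19, 17), (18, 17), (16, 17), (14, 17), (12, 17), (13, 22), (12, 25), (13, 31), (12, 33)]
t 7.35 pos [ 0.5094 -0.0283  0.0736] panel mm [-2.1  0.4 -7. ] F(u,v,n) [-0.17  0.32  1.7 ]
```

Request:
move_arm:
  series:
    - [[-0.0135, -0.0027, 0.0197, 0, 0, 0, -1], [0.0068, -0.0333, 0, 0, 0, 0, -1], [0.0068, -0.0333, 0, 0, 0, 0, -1], [0, 0, 0, 0, 0, 0, -1], [0, 0, 0, 0, 0, 0, -1], [0.0088, 0.0018, -0.0131, 0, 0, 0, -1], [0.0045, 0.0009, -0.0066, 0, 0, 0, -1], [0, 0, 0, 0, 0, 0, -1]]

```text
time: 8.15
eef_pos: [0.5235, -0.0945, 0.0737]
eef_rot: [145.1, -0.0, 101.5]
force: [-3.1, -4.4, 6.3]
opening: -0.003
grip_force: 3.8
```

```bash
python3 wd.py; python3 st.py|head -1
```

```text
F [ 0.42 -3.66  7.35] pos [ -1.4 -67.3  -7.4]
250 [(-47, 16), (-48, 17), (-50, 17), (-52, 17), (-54, 17), (-55, 17), (-55, 22), (-55, 26), (-56, 29), (-56, 33)]
266 [(-46, 18), (-48, 17), (-50, 16), (-52, 16), (-54, 16), (-56, 17), (-56, 21), (-55, 26), (-55, 30), (-55, 34)]
t 8.2 pos [ 0.5234 -0.0946  0.074 ] panel mm [ -1.3 -67.3  -7.1] F(u,v,n) [ 0.1  -2.73  7.21]
```

Request:
move_arm:
  series:
    - [[0.0028, 0.0006, -0.0041, 0, 0, 0, -1], [0.0029, 0.0006, -0.0042, 0, 0, 0, -1], [0, 0, 0, 0, 0, 0, -1], [0.0002, 0, -0.0003, 0, 0, 0, -1], [0, 0, 0, 0, 0, 0, -1]]

```text
time: 8.7
eef_pos: [0.5291, -0.0934, 0.0657]
eef_rot: [145.0, 0.0, 101.5]
force: [-6.0, -3.8, 8.8]
opening: 0.0
grip_force: 5.6
```

```bash
python3 st.py|head -1
```

```text
t 8.7 pos [ 0.5291 -0.0934  0.0657] panel mm [ -1.3 -67.3 -17.2] F(u,v,n) [-0.34 -2.58 11.01]
```

Request:
move_arm:
  series:
    - [[0.0005, 0.0001, -0.0007, 0, 0, 0, -1], [0, 0, 0, 0, 0, 0, -1], [0, 0, 0, 0, 0, 0, -1]]

```text
time: 9.0
eef_pos: [0.5294, -0.0934, 0.0654]
eef_rot: [145.0, 0.0, 101.5]
force: [-19.5, -4.2, 23.3]
opening: -0.003
grip_force: 15.3
```

```bash
python3 st.py|head -1
```

```text
t 9.0 pos [ 0.5294 -0.0934  0.0654] panel mm [ -1.3 -67.3 -17.7] F(u,v,n) [-2.94 -0.26 30.5 ]
```

At the stop. Let it up and feel again.

Request:
move_arm:
  series:
    - [[-0.0062, -0.0012, 0.009, 0, 0, 0, -1], [-0.0062, -0.0012, 0.009, 0, 0, 0, -1], [0, 0, 0, 0, 0, 0, -1], [0, 0, 0, 0, 0, 0, -1], [0.0059, 0.0012, -0.0086, 0, 0, 0, -1], [0, 0, 0, 0, 0, 0, -1], [0, 0, 0, 0, 0, 0, -1]]

```text
time: 9.7
eef_pos: [0.5227, -0.0946, 0.0735]
eef_rot: [145.1, -0.1, 101.5]
force: [-1.2, 0.2, 0.7]
opening: 0.003
grip_force: 0.5
```

```bash
python3 wd.py; python3 st.py|head -1
```

```text
F [-0.53  0.45  1.23] pos [ -2.1 -67.2  -7.1]
250 [(-46, 17), (-48, 19), (-50, 17), (-52, 17), (-54, 17), (-56, 17), (-55, 22), (-56, 25), (-55, 30), (-56, 33)]
266 [(-47, 17), (-48, 16), (-50, 17), (-52, 16), (-54, 17), (-55, 17), (-55, 22), (-55, 26), (-56, 29), (-56, 33)]
t 9.75 pos [ 0.5227 -0.0947  0.0738] panel mm [ -2.  -67.3  -6.9] F(u,v,n) [-1.01  1.28  0.1 ]
```

Request:
move_arm:
  series:
    - [[-0.018, -0.0036, 0.0262, 0, 0, 0, -1], [0, 0, 0, 0, 0, 0, -1], [-0.0179, 0.0268, -0.0086, 0, 0, 0, -1], [-0.0179, 0.0268, -0.0086, 0, 0, 0, -1], [-0.0179, 0.0268, -0.0086, 0, 0, 0, -1], [-0.0179, 0.0268, -0.0086, 0, 0, 0, -1], [0, 0, 0, 0, 0, 0, -1], [0, 0, 0, 0, 0, 0, -1]]

```text
time: 10.55
eef_pos: [0.4343, 0.0089, 0.0671]
eef_rot: [145.1, -0.0, 101.6]
force: [-0.5, -1.0, -0.2]
opening: 0.002
grip_force: 0.0
```

```bash
python3 st.py; python3 - <<'E'
from cell import snapshot; import cv2
cv2.imwrite("pics/w3.png",snapshot("wrist")["pixels"])
E
```

```text
t 10.55 pos [0.4343 0.0089 0.0671] panel mm [-60.2  51.6  25.7] F(u,v,n) [-0.69 -0.84  0.24]
z err [-0.002  0.003 -1.   ] y [ 1.     0.004 -0.002] joints [ -7.  -17.1 -65.    8.7  10.5  74.6]
```

View pics/w3.png

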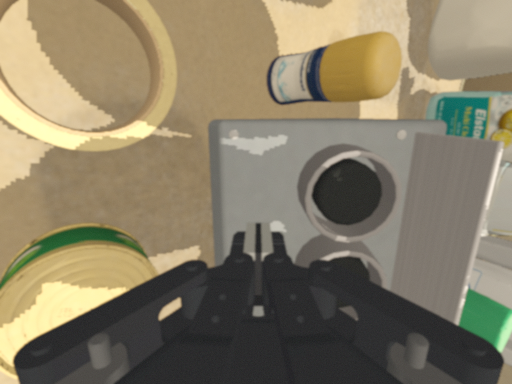

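The wrist view shows the fingers at (258,240), left of the hidden handle and down-slope of the left collar at (350,192), in clear space.

Request:
move_arm:
  series:
    - [[0.0096, 0.0019, -0.014, 0, 0, 0, -1], [0.0095, 0.0019, -0.0139, 0, 0, 0, -1], [0, 0, 0, 0, 0, 0, -1], [0.0016, -0.0078, 0, 0, 0, 0, -1], [0.001, -0.0049, 0, 0, 0, 0, -1], [0, 0, 0, 0, 0, 0, -1]]

```text
time: 11.2
eef_pos: [0.4599, -0.0027, 0.0439]
eef_rot: [145.5, -0.1, 101.5]
force: [-0.5, -0.0, -0.5]
opening: 0.001
grip_force: 0.0
```

```bash
python3 st.py|head -1
```

```text
t 11.2 pos [ 0.4599 -0.0027  0.0439] panel mm [-54.8  35.3  -6.4] F(u,v,n) [-0.71  0.07 -0.17]
```

Request:
move_arm:
  series:
    - [[0.001, -0.0049, 0, 0, 0, 0, -1], [0, 0, 0, 0, 0, 0, -1], [0, 0, 0, 0, 0, 0, -1]]

```text
time: 11.5
eef_pos: [0.4608, -0.0066, 0.0436]
eef_rot: [145.5, -0.1, 101.5]
force: [0.8, 0.2, -0.3]
opening: 0.001
grip_force: 0.0
```

```bash
python3 st.py; python3 wd.py | tail -2
```

```text
t 11.5 pos [ 0.4608 -0.0066  0.0436] panel mm [-54.9  31.3  -6.8] F(u,v,n) [ 0.51  0.09 -0.68]
z err [-0.009  0.004 -1.   ] y [ 1.     0.002 -0.009] joints [ -9.4  -9.3 -64.2   2.5  11.8  72.5]
250 [(46, 0), (44, 1), (42, 1), (40, 1), (39, 3), (37, 2), (43, 21), (43, 26), (43, 31), (43, 34)]
266 [(46, 1), (45, 2), (43, 2), (40, 0), (38, 1), (36, 1), (43, 21), (43, 26), (43, 30), (43, 34)]
```

Request:
move_arm:
  series:
    - [[0.001, -0.0049, 0, 0, 0, 0, -1], [0, 0, 0, 0, 0, 0, -1], [0, 0, 0, 0, 0, 0, -1]]

```text
time: 11.85
eef_pos: [0.4619, -0.0115, 0.0434]
eef_rot: [145.5, -0.1, 101.5]
force: [0.0, -0.3, -0.1]
opening: 0.001
grip_force: 0.0
```

```bash
python3 st.py|head -1; python3 - <<'E'
from h import *; from cell import snapshot
for n in("top","scene"):
    q=w2p(cloud(snapshot(n)).reshape(-1,3))*1e3; m=(abs(q[:,0]+62)<20)&(abs(q[:,1])<60)&(q[:,2]>22)&(q[:,2]<37); print(n,m.sum(),np.percentile(q[m],[5,50,95],axis=0).round(0).tolist() if m.any() else 0)
E
```

```text
t 11.85 pos [ 0.4619 -0.0115  0.0434] panel mm [-54.9  26.3  -6.9] F(u,v,n) [-0.07 -0.29 -0.03]
top 22 [[-69.0, 3.0, 24.0], [-51.0, 29.0, 28.0], [-43.0, 38.0, 32.0]]
scene 64 [[-63.0, 6.0, 23.0], [-50.0, 34.0, 29.0], [-42.0, 38.0, 36.0]]
```

Request:
move_arm:
  series:
    - [[0.0008, -0.0039, 0, 0, 0, 0, -1], [0, 0, 0, 0, 0, 0, -1]]

```text
time: 12.15
eef_pos: [0.4627, -0.0154, 0.0434]
eef_rot: [145.5, -0.1, 101.6]
force: [0.1, 1.1, -0.2]
opening: -0.002
grip_force: 0.4
```

```bash
python3 st.py|head -1; python3 - <<'E'
from h import *; from cell import snapshot; import cv2
I=[]
for n,(a,b,c,e) in(("top",(200,270,240,340)),("scene",(110,230,260,360))):
    d=snapshot(n); q=w2p(cloud(d).reshape(-1,3))*1e3; m=(abs(q[:,0]+62)<20)&(abs(q[:,1])<60)&(q[:,2]>20)&(q[:,2]<37); print(n,np.histogram(q[m,1],np.arange(-40,60,4)))
    I.append(cv2.resize(d["pixels"][a:b,c:e],(400,(b-a)*4),interpolation=cv2.INTER_CUBIC))
I[0]=cv2.copyMakeBorder(I[0],0,I[1].shape[0]-I[0].shape[0],0,0,0); cv2.imwrite("pics/c2.png",np.hstack(I))
E
```

```text
t 12.15 pos [ 0.4627 -0.0154  0.0434] panel mm [-54.9  22.3  -6.9] F(u,v,n) [ 0.19  1.09 -0.37]
top (array([0, 0, 0, 0, 0, 0, 0, 0, 0, 1, 5, 0, 0, 0, 0, 0, 1, 2, 6, 0, 0, 0,
       0, 0]), array([-40, -36, -32, -28, -24, -20, -16, -12,  -8,  -4,   0,   4,   8,
        12,  16,  20,  24,  28,  32,  36,  40,  44,  48,  52,  56]))
scene (array([ 0,  0,  0,  0,  0,  0,  0,  0,  0,  1,  4,  4,  0,  1,  2,  4,  8,
       19, 26,  0,  0,  0,  0,  0]), array([-40, -36, -32, -28, -24, -20, -16, -12,  -8,  -4,   0,   4,   8,
        12,  16,  20,  24,  28,  32,  36,  40,  44,  48,  52,  56]))
```

View pics/c2.png

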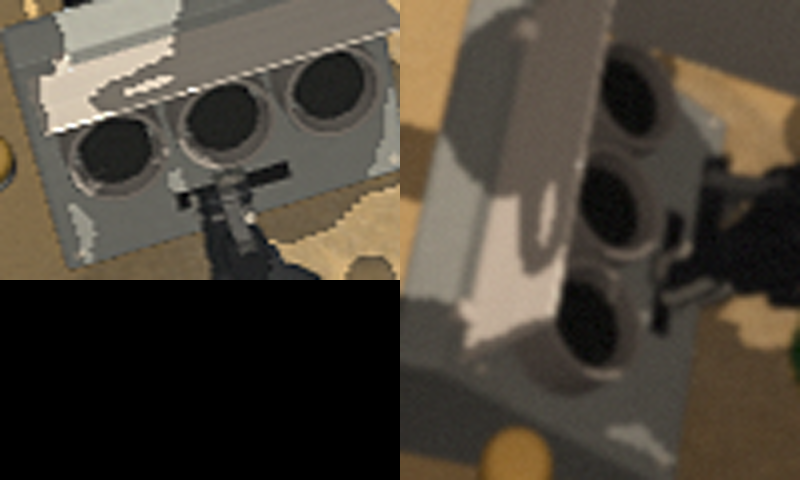

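The crops show the fingers against the handle's left side, near (225,190) in the top view, and the force has started to rise.

Request:
move_arm:
  series:
    - [[0.001, -0.0049, 0, 0, 0, 0, -1], [0.001, -0.0049, 0, 0, 0, 0, -1], [0, 0, 0, 0, 0, 0, -1]]

```text
time: 12.55
eef_pos: [0.4648, -0.0257, 0.0434]
eef_rot: [145.5, -0.1, 101.5]
force: [-0.0, -0.3, 0.4]
opening: 0.002
grip_force: 0.0
```

```bash
python3 st.py|head -1
```

```text
t 12.55 pos [ 0.4648 -0.0257  0.0434] panel mm [-54.9  11.7  -6.9] F(u,v,n) [ 0.2  -0.27  0.41]
```

Request:
move_arm:
  series:
    - [[0.0003, -0.0015, 0, 0, 0, 0, -1], [0, 0, 0, 0, 0, 0, -1]]

```text
time: 12.75
eef_pos: [0.465, -0.0267, 0.0434]
eef_rot: [145.5, -0.1, 101.5]
force: [-0.2, -0.4, -0.0]
opening: 0.0
grip_force: 0.0
```

```bash
python3 st.py|head -1; python3 - <<'E'
from h import *; from cell import snapshot
for n in("top","scene"):
    d=snapshot(n); q=w2p(cloud(d).reshape(-1,3))*1e3; m=(abs(q[:,0]+62)<20)&(abs(q[:,1])<60)&(q[:,2]>20)&(q[:,2]<37); print(n,q[m].round(0).astype(int).tolist()[:45])
E
```

```text
t 12.75 pos [ 0.465  -0.0267  0.0434] panel mm [-54.9  10.7  -6.9] F(u,v,n) [-0.22 -0.37  0.11]
top [[-42, 7, 25], [-43, 5, 26], [-43, 15, 25], [-43, 10, 27], [-44, 18, 26], [-42, 16, 30], [-49, 20, 22], [-49, 18, 23], [-42, 17, 34], [-49, 21, 26], [-48, 19, 29], [-51, 22, 27], [-49, 20, 32], [-57, 22, 23], [-64, -13, 30], [-53, 22, 34], [-67, -10, 29], [-65, -12, 33], [-57, 22, 31], [-67, -9, 34], [-69, -12, 31]]
scene [[-50, -12, 30], [-51, -12, 23], [-51, -11, 26], [-50, -9, 30], [-52, -11, 22], [-51, -8, 27], [-52, -8, 29], [-51, -7, 23], [-43, 2, 36], [-43, 7, 29], [-42, 8, 33], [-42, 9, 36], [-44, 8, 28], [-44, 9, 32], [-43, 11, 29], [-45, 10, 22], [-43, 14, 25], [-42, 16, 29], [-43, 17, 31], [-45, 16, 31], [-43, 19, 37], [-48, 16, 37], [-43, 17, 24], [-44, 17, 27], [-43, 20, 32], [-44, 19, 33], [-48, 17, 32], [-48, 18, 35], [-47, 17, 24], [-48, 17, 26], [-49, 17, 27], [-49, 18, 30], [-49, 20, 34], [-49, 17, 21], [-47, 21, 28], [-48, 20, 29], [-48, 22, 32], [-50, 21, 33], [-52, 20, 34], [-52, 21, 37], [-55, 20, 37], [-49, 20, 23], [-49, 22, 26], [-51, 21, 26], [-52, 20, 28]]
```

Request:
move_arm:
  series:
    - [[0.0002, -0.001, 0, 0, 0, 0, -1], [0, 0, 0, 0, 0, 0, -1]]

```text
time: 13.05
eef_pos: [0.4651, -0.0274, 0.0434]
eef_rot: [145.5, -0.2, 101.6]
force: [0.1, 0.6, -0.0]
opening: -0.003
grip_force: 0.6
```

Request:
move_arm:
  series:
    - [[0.0002, -0.001, 0, 0, 0, 0, -1], [0, 0, 0, 0, 0, 0, -1]]

```text
time: 13.25
eef_pos: [0.4653, -0.0285, 0.0434]
eef_rot: [145.5, -0.1, 101.6]
force: [0.4, 1.1, 1.1]
opening: -0.002
grip_force: 0.7
```

Request:
move_arm:
  series:
    - [[0.0002, -0.001, 0, 0, 0, 0, -1], [0, 0, 0, 0, 0, 0, -1]]

```text
time: 13.45
eef_pos: [0.4655, -0.0295, 0.0434]
eef_rot: [145.5, -0.1, 101.6]
force: [0.5, 1.3, 0.6]
opening: 0.002
grip_force: 0.6
```

Request:
move_arm:
  series:
    - [[0.0001, -0.0008, 0, 0, 0, 0, -1], [0, 0, 0, 0, 0, 0, -1]]

```text
time: 13.65
eef_pos: [0.4656, -0.0303, 0.0434]
eef_rot: [145.5, -0.1, 101.6]
force: [0.1, 2.4, -0.1]
opening: -0.002
grip_force: 0.6
```

Request:
move_arm:
  series:
    - [[0.0001, -0.0008, 0, 0, 0, 0, -1], [0, 0, 0, 0, 0, 0, -1]]

```text
time: 13.85
eef_pos: [0.4657, -0.0311, 0.0434]
eef_rot: [145.5, -0.1, 101.6]
force: [1.5, 1.9, -0.1]
opening: 0.001
grip_force: 0.6
```

Request:
move_arm:
  series:
    - [[0.0001, -0.0006, 0, 0, 0, 0, -1], [0, 0, 0, 0, 0, 0, -1]]

```text
time: 14.05
eef_pos: [0.4658, -0.0317, 0.0435]
eef_rot: [145.5, -0.1, 101.6]
force: [0.0, 1.5, 0.0]
opening: -0.003
grip_force: 0.6
```

Request:
move_arm:
  series:
    - [[0.0001, -0.0006, 0, 0, 0, 0, -1], [0, 0, 0, 0, 0, 0, -1]]

```text
time: 14.25
eef_pos: [0.4659, -0.0323, 0.0435]
eef_rot: [145.5, -0.1, 101.6]
force: [0.2, 1.5, 0.8]
opening: 0.003
grip_force: 0.6
```

Request:
move_arm:
  series:
    - [[0.0001, -0.0006, 0, 0, 0, 0, -1], [0, 0, 0, 0, 0, 0, -1]]

```text
time: 14.45
eef_pos: [0.4659, -0.0326, 0.0434]
eef_rot: [145.5, -0.2, 101.6]
force: [1.2, 5.5, 1.5]
opening: -0.004
grip_force: 2.4
```

Request:
move_arm:
  series:
    - [[0.0001, -0.0006, 0, 0, 0, 0, -1], [0, 0, 0, 0, 0, 0, -1]]

```text
time: 14.65
eef_pos: [0.4659, -0.0326, 0.0434]
eef_rot: [145.5, -0.2, 101.6]
force: [-1.3, 9.6, 2.9]
opening: 0.003
grip_force: 4.8
```

Request:
move_arm:
  series:
    - [[-0.001, 0.0049, 0, 0, 0, 0, -1], [-0.001, 0.0049, 0, 0, 0, 0, -1], [0, 0, 0, 0, 0, 0, -1], [-0.0169, -0.0034, 0.0246, 0, 0, 0, -1], [-0.0169, -0.0034, 0.0246, 0, 0, 0, -1], [-0.0169, -0.0034, 0.0246, 0, 0, 0, -1], [0, 0, 0, 0, 0, 0, -1], [0, 0, 0, 0, 0, 0, -1]]

```text
time: 15.45
eef_pos: [0.414, -0.0343, 0.1179]
eef_rot: [145.4, -0.1, 101.5]
force: [-0.2, 0.7, -0.3]
opening: -0.001
grip_force: 0.0
```

```bash
python3 st.py|head -1; python3 - <<'E'
from h import *; from cell import snapshot; import cv2
for n in("top","scene"):
    d=snapshot(n); q=w2p(cloud(d).reshape(-1,3))*1e3; m=(abs(q[:,0]+62)<13)&(abs(q[:,1])<45)&(q[:,2]>22)&(q[:,2]<37); print(n,m.sum(),np.percentile(q[m],[5,50,95],axis=0).round(0).tolist() if m.any() else 0)
d=snapshot("wrist"); cv2.imwrite("pics/w4.png",d["pixels"])
E
```

```text
t 15.45 pos [ 0.414  -0.0343  0.1179] panel mm [-54.4  13.3  83.6] F(u,v,n) [-0.26  0.76 -0.22]
top 53 [[-71.0, -18.0, 23.0], [-59.0, -12.0, 30.0], [-51.0, -6.0, 33.0]]
scene 78 [[-70.0, -18.0, 23.0], [-59.0, -10.0, 31.0], [-50.0, -6.0, 34.0]]
```

View pics/w4.png

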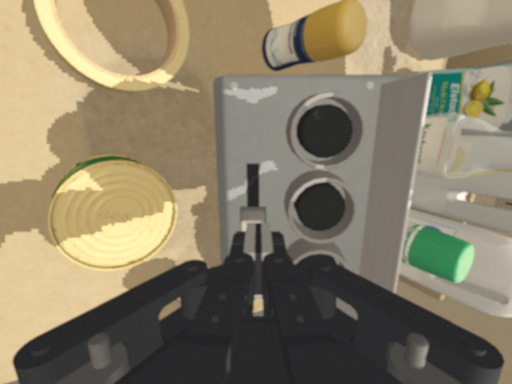

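The handle now sits at (252,215) with the slot open behind it. It has moved about 29 mm and reached its right-hand stop. The arm is clear and the bottles are standing.

```bash
python3 -c "
from cell import job; print(job.hand_in())"
```

```text
the job is handed in; nothing more can be done
None
```

I handed the job in at about 15.5 s: all three plungers felt locked in (left already was; I pressed the middle and right), and the lock bar slid about 29 mm right to its stop with no bottle or can touched; the hand-in returned no verdict.

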